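# Clamp a nameplate blank in the engraver's feed-knob bed

### The arm

A 6-joint arm with a two-finger parallel gripper is mounted at the origin on the work surface. World frame = base frame: x ahead of the robot, y to its left, z up, the work surface at z = 0. Lengths are in m, angles in rad, forces in N, time in s.
With the tool pointing down it reaches from about 0.275 to 0.825 m from the base axis. Payload 4.9 kg.
Tool frame: the origin (TCP) lies midway between the tips of the shut fingers; the grasp point (between the pads) lies 19 mm behind it; z points along the fingers, y is the direction in which the jaws open and shut (so a half turn about z gives the same grasp; the last joint's range is limited). The gripper opens to 85 mm and grips with 20 to 120 N. Pads are 22 mm wide; open, the fingers measure 114 mm over their backs; the gripper's body (76 mm by 85 mm) begins 54 mm behind the grasp point. The pads swing forward as they close: fully open they stand 13 mm farther back than shut.
Start: joints at [1.202, 0.326, -0.193, 1.052, 0, 1.437], TCP at [0.128, 0.535, 0.231] pointing down, gripper open.
Joint ranges: [-2.65, 2.65], [-0.97, 1.79], [-1.3, 1.35], [-1.93, 2.1], [-1.47, 1.37], [-3.14, 3.14]. Speed limits (rad/s): [2.57, 2.57, 3.14, 3.14, 3.14, 3.14].

### API

Orientations are given as a unit quaternion [w, x, y, z].
In Python, from station import env gives the robot as it stands. The module is installed in compiled form; this text tells all that it offers.
- The arm moves only by the tool step_arm, never from a script. Its argument "increments" is a list of rows, each an object with "xyz": the shift along the tool's x, y, z in m, a list of three; "yaw": the turn about the tool's z in rad; "grip": the opening, from 0 (shut) to 1 (fully open). A call has 1 to 10 rows; each row is the pose to reach, as a shift and turn from the pose commanded when the call began, along the tool's axes at that moment; what a row does not reach only later rows make up. A row lasts 1/10 s, in which the tool goes at most 50 mm and 8.59 degrees, less where a joint would pass 70% of its speed; a pose out of reach is approached as far as the arm can. A call with a gripper value outside its range is refused whole. The fingers move at their own pace and stop on an object; "force" is the grip in N (left out, the last holds). Time passes only in rows, so rows that repeat a pose let the fingers close. It gives the time, the measured TCP pose, the force and the opening at its end, in the units of the state.
- env.observe(): the state, without advancing time (a new reading comes with each control period).
- env.capture(name): name is "scene" or "top" or "wrist"; returns a dict with "pixels" (400x640x3 uint8, red, green, blue), "depth" (400x640 float32, m along the optical axis (not along the pixel's ray), 0 where there is no reading), "intrinsics" (3x3 intrinsics, pixels), "eye" and "orientation" of the camera in the world; the wrist camera has in their place "hand_eye" (4x4, takes a point from camera to tool coordinates, whose origin is the TCP and whose axes are the flange's). Camera axes: x right, y down, z forward; pixel columns grow to the right and rows downward; lengths in m; the calibration is good to about 2 mm. A picture is of the moment at which its call begins: read the wrist's pose just before it.
- env.close_job(): hands the job in, once; it reports no verdict.
The state is a dict: "t": time; "joints": joint angles; "joint_vel": joint speeds; "tau": joint torques, N m; "position": TCP position; "ee_rot": TCP orientation; "force": force on the tool from outside, world axes, zero at the start; "ft_torque": the same for the moment, N m; "grip_width": finger opening in m.
Only numpy, scipy, OpenCV 4.12 (cv2) and the standard library are available. Lean on these libraries where they do the work, as an engineer would, in place of code of your own. Each camera call takes 0.05 s, during which the arm holds its last target.

### The job

Lay the loose aluminium nameplate blank flat in the channel of the engraver's clamp bed, between the sprung jaw pad and the end stop. Then feed the carriage by its knob until the pad clamps the blank firmly but gently against the stop, with the pad's spring squeezed about halfway (roughly 11 N) and never to its end, and let go. Leave the other desk things where they are.

Things in the scene. Friction and masses are not known exactly. Their poses are not given: they have to be found in the camera images.
- blank: the nameplate blank: plain aluminium bar 30 x 90 x 14 mm (its x, y, z; long along its own y), 100 g, lying flat and loose on the desk left or right of the bed. Origin at the centre of its underside. Either end may point to the stop.
- bed: the fixed clamp bed of the desktop engraver, 110 mm (x) by 315 mm (y) with its slide along its own y (yaw within 0.3 rad of the world's). Origin on the desk, on the channel's centre line. A channel 35 mm wide (bed x = -17.5 to 17.5 mm) runs along y between two low lips; its floor is 30 mm above the desk, the lips' tops 34 mm. A white housing stands at bed y = 120 to 165 mm, 95 mm high.
- channel (a point): point on the channel's floor, 20 mm from the bed's origin toward +y, axes as the bed's. The steel end stop, a block across the channel with its top 50 mm above the desk, is set by hand: its face lies 51 to 65 mm ahead (+y) of this point, not measured, different each time, and does not give way.
- carriage: the sliding carriage, 105 x 52 mm, top 58 mm above the desk, axes as the bed's; origin at desk level under the knob's axis, at bed y = -85 mm at the start. It slides only along bed y (50 mm of travel), stays where left, and takes over 25 N to shove without turning the knob. Knob and jaw pad ride on it.
- jaw (a point): centre of the black jaw pad's face when not pressed, 48 mm ahead (+y) of the knob's axis, facing the stop; fixed to the carriage. The pad spans 32 mm across and 32 to 45 mm above the desk, gives back under load at 4 N per mm and bottoms after 6 mm. It pushes a blank in the channel ahead of it until that meets the stop.
- knob_grip (a point): centre of the black bar-shaped knob, 83 mm up, on its upright axis. Bar 44 mm long (this x), 14 mm thick (y), 70 to 96 mm above the desk. Turned clockwise seen from above it drives carriage and itself to bed +y by 14 mm per rad, no slack, at most 3.5 rad. Bare turning takes about 0.36 N m of friction, which holds the clamp when let go; each newton of clamping adds 0.014 N m.
- stamp: bystander: dark wooden hand stamp, 42 mm wide, 76 mm tall, standing loose on the side of the bed where the blank is not; origin under its centre
- stapler: bystander: stapler 130 mm long, 60 mm high, behind the bed to the right; origin under its centre
- mug: bystander: white mug 80 mm wide, 95 mm high, behind the bed to the left; origin under its centre
- calculator: bystander: grey calculator 120 x 85 x 21 mm lying behind the bed; origin under its centre
- driver: bystander: screwdriver 170 mm long lying between robot and bed; origin in its middle
Things that resemble listed ones, but are neither listed nor needed, are in the scene too. Of the things that look like the blank, the middle-sized one is meant.

How it is judged:
By the outcome, as a careful person would: the job done as asked, in the order asked, and still so for the second after the job is handed in, with the robot touching nothing.
It also fails if it takes over 67 s, if anything falls off the work surface, if the arm or the gripper's body presses on something with over 40 N, if the wrist force passes 120 N, or if a joint passes its speed limit or range.

## Working session

There is one attempt and no reset: what is moved stays moved. The work goes in short steps, Python scripts to look and compute and a tool call to move; the robot and the scene stay as the last step left them, time stands still between calls to the robot, and variables do not carry over. Pictures are saved under pics/ and viewed, and the job is handed in when it is done.

Besides the shell and the picture viewer there is one more tool, called after "Call:" in YAML: its name, and indented under it one key for each argument. step_arm: Moves the arm, as the interface text tells. Its arguments: {"type":"object","properties":{"increments":{"type":"array","items":{"type":"object","properties":{"xyz":{"type":"array","items":{"type":"number"}},"yaw":{"type":"number"},"grip":{"type":"number"}}}},"force":{"type":"number"}},"required":["increments"]}

```bash
mkdir -p pics; ls
python3 - <<'E'
from station import env
import cv2,numpy as np
s=env.observe()
for k in s: print(k,np.round(s[k],4))
for n in ["top","scene"]:
    c=env.capture(n)
    cv2.imwrite(f"pics/{n}0.png",c["pixels"][:,:,::-1]); np.savez(f"{n}0.npz",**c)
    print(n,{k:np.round(c[k],4).tolist() for k in c if k not in("pixels","depth")})
E
```

```text
pics
t 0.0
joints [ 1.2018  0.327  -0.1936  1.052  -0.      1.4366]
joint_vel [-0.0003 -0.0002  0.0018 -0.0003  0.      0.0002]
tau [ 2.00000e-04 -4.43393e+01  2.62445e+01  1.55000e-02  0.00000e+00
  0.00000e+00]
position [0.1277 0.5344 0.2305]
ee_rot [-2.000e-04  1.171e-01  9.931e-01 -9.000e-04]
force [ 0.2467 -0.3819  0.1841]
ft_torque [-0.0263  0.0167  0.0305]
grip_width 0.0856
top {'intrinsics': [[454.9825, 0.0, 317.1748], [0.0, 454.9825, 195.1996], [0.0, 0.0, 1.0]], 'eye': [0.4047, 0.0669, 1.1441], 'orientation': [0.0371, -0.6964, 0.7149, -0.051]}
scene {'intrinsics': [[415.8018, 0.0, 319.4765], [0.0, 415.8018, 199.5292], [0.0, 0.0, 1.0]], 'eye': [1.3718, 0.3273, 0.7626], 'orientation': [-0.2547, 0.5239, 0.7296, -0.3581]}
```

View pics/top0.png

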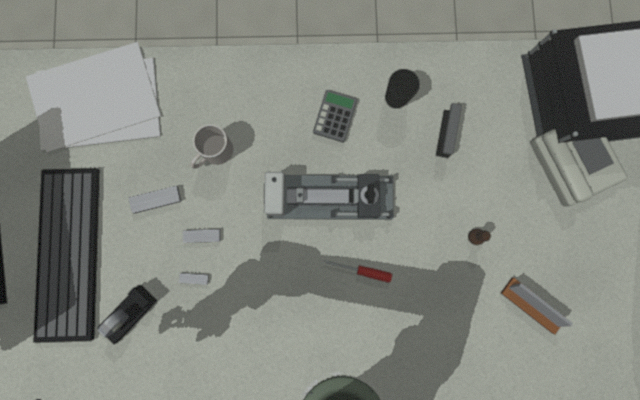

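View pics/scene0.png

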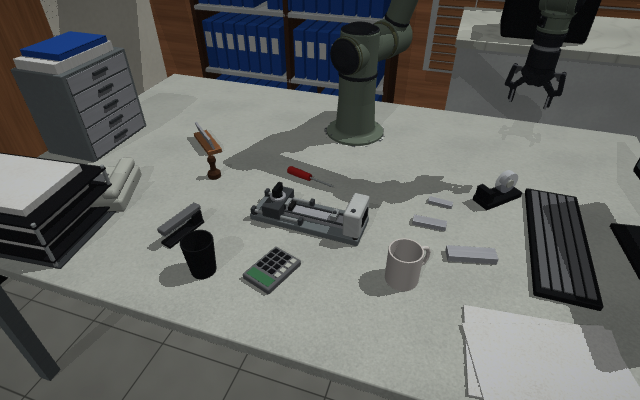

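Candidates for the blank in the top view are three pale bars: a large one at (154,199), a middle one at (201,236) and a small one at (194,279). I choose the middle one at (201,236). The bed is at (330,196), with its housing (+y) at the left and the knob at (369,195). I'll measure these and check a close crop.

```bash
cat > h.py <<'E'
import numpy as np,cv2
from scipy.spatial.transform import Rotation as R
def rot(q): return R.from_quat([q[1],q[2],q[3],q[0]]).as_matrix()
def proj(c,P):
    p=rot(c["orientation"]).T@(np.asarray(P,float)-c["eye"]); p=c["intrinsics"]@p; return p[:2]/p[2]
def ray(c,u,v,z):
    d=rot(c["orientation"])@np.linalg.inv(c["intrinsics"])@np.array([u,v,1.])
    return c["eye"]+d*(z-c["eye"][2])/d[2]
def cloud(c,T=None):
    K=c["intrinsics"];v,u=np.mgrid[:400,:640];d=c["depth"]
    X=np.stack([(u-K[0,2])/K[0,0]*d,(v-K[1,2])/K[1,1]*d,d],-1)
    return X@rot(c["orientation"]).T+c["eye"]
E
python3 - <<'E'
from h import *
c=dict(np.load("top0.npz"))
P=cloud(c);z=P[...,2]
print("tcp px",proj(c,[.128,.535,.231]),"base",proj(c,[0,0,0]), 'desk z',np.median(z[240:260,400:440]))
for n,(u,v) in dict(large=(154,199),mid=(201,236),small=(194,279),stamp=(478,236)).items():
    m=np.zeros(z.shape,np.uint8); m[v-28:v+28,u-45:u+45]=1
    m&=((z>0.007)&(z<.09)).astype(np.uint8)
    n_,lab,st,ce=cv2.connectedComponentsWithStats(m)
    l=lab[v,u] or 1
    pts=P[lab==l]
    r=cv2.minAreaRect((pts[:,:2]*1000).astype(np.float32))
    print(n,len(pts),np.round(r[0],1),np.round(r[1],1),round(r[2],2),'z',np.round(np.percentile(pts[:,2],[10,50,90]),4))
im=c["pixels"][:,:,::-1]
a=cv2.resize(im[150:235,250:410],None,fx=5,fy=5,interpolation=cv2.INTER_CUBIC); cv2.imwrite("pics/bed0.png",a)
a=cv2.resize(im[170:300,110:260],None,fx=4,fy=4,interpolation=cv2.INTER_CUBIC); cv2.imwrite("pics/bl0.png",a)
# bed heights map along
for u in range(255,405,5): print(u,np.round(P[196,u]*1000).astype(int),end=' ')
# outline of bed base
m=((z>.012)&(z<.2)).astype(np.uint8); m[:150]=0;m[240:]=0;m[:,:250]=0;m[:,:][:,410:]=0
pts=P[m>0]
print();print(len(pts),cv2.minAreaRect((pts[:,:2]*1000).astype(np.float32)))
E
```

```text
tcp px [ 65.4583624  406.36736425] base [341.22574211 422.35120574] desk z 0.00013099218828804826
large 843 [548.2 447. ] [ 46.  121.4] 13.42 z [0.0153 0.0187 0.0213]
mid 451 [452.1 332. ] [91.2 29.6] 89.13 z [0.0111 0.0139 0.0165]
small 261 [348.6 351. ] [68.7 23.3] 84.13 z [0.0082 0.0104 0.0134]
stamp 278 [ 431.4 -348.9] [40.7 33.3] 6.64 z [0.0152 0.0258 0.075 ]
255 [550 200   0] 260 [549 187   0] 265 [537 166  93] 270 [536 154  99] 275 [537 143  92] 280 [536 131  96] 285 [545 123  24] 290 [544 110  30] 295 [543  98  30] 300 [540  85  56] 305 [543  73  31] 310 [542  61  33] 315 [542  49  34] 320 [542  36  30] 325 [542  24  30] 330 [541  12  31] 335 [541  -1  30] 340 [541 -13  30] 345 [540 -26  29] 350 [538 -37  45] 355 [537 -48  54] 360 [536 -60  55] 365 [534 -70  69] 370 [531 -78  98] 375 [534 -94  69] 380 [ 405   67 1144] 385 [ 539 -126   21] 390 [ 538 -138   26] 395 [ 540 -155    3] 400 [ 540 -168    0] 
5725 ((540.807861328125, 11.73101806640625), (317.2660827636719, 110.2125244140625), 87.86174774169922)
```

```bash
sleep 1
```

```text
(no output)
```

View pics/bed0.png

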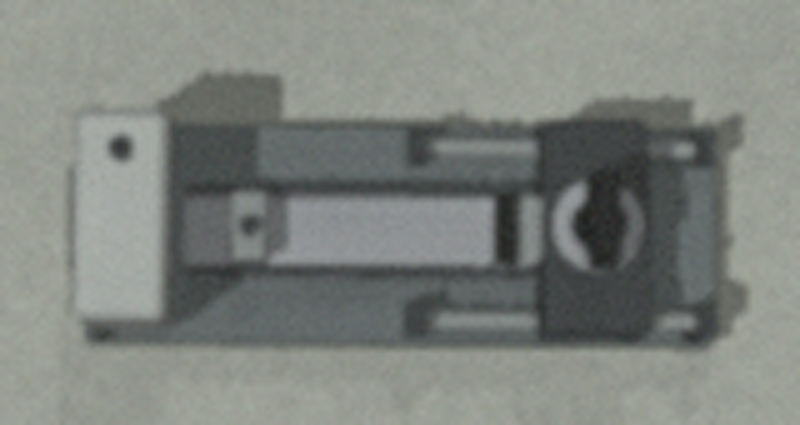

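View pics/bl0.png

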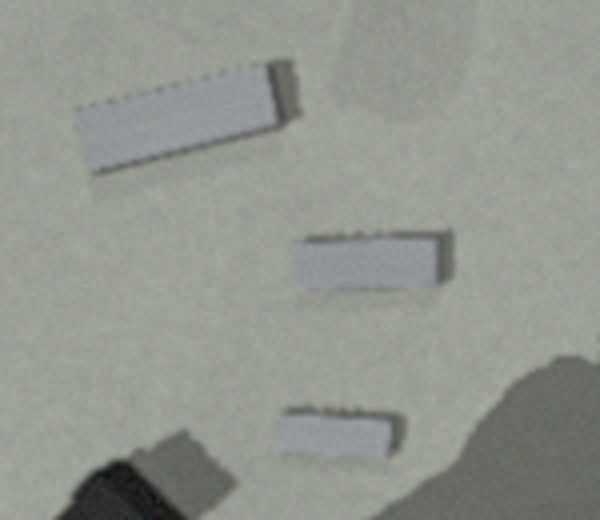

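The crop confirms it: the mid bar measures 91 x 30 x 14 mm, against 121 x 46 for the large one and 69 x 23 for the small one. The bed crop shows the stop's light block at crop (250,225), the black pad at (508,228) and the knob at (600,225).

```bash
cat >> h.py <<'E'
def delta(s,P,ang):
    """tool-frame shift and yaw from state s to TCP P (world) with jaw (tool y) world angle ang(deg)"""
    M=rot(s["ee_rot"]); d=M.T@(np.array(P)-s["position"])
    a=np.degrees(np.arctan2(M[1,1],M[0,1])); return np.round(d,4),round(np.radians(a-ang),4),round(a,2)
def wrist(env,name=None):
    s=env.observe(); c=env.capture("wrist"); T=np.eye(4); T[:3,:3]=rot(s["ee_rot"]);T[:3,3]=s["position"]
    W=T@c["hand_eye"]; c["eye"]=W[:3,3]; q=R.from_matrix(W[:3,:3]).as_quat(); c["orientation"]=np.array([q[3],q[0],q[1],q[2]])
    if name: cv2.imwrite(f"pics/{name}.png",c["pixels"][:,:,::-1]); np.savez(name+".npz",**c)
    return s,c
E
python3 - <<'E'
from h import *
from station import env
print(delta(env.observe(),[.452,.332,.2],-0.9))
E
```

```text
(array([-0.3625, -0.1214,  0.0307]), np.float64(1.3517), np.float64(76.55))
```

Call:
step_arm:
  increments:
    - {"xyz":[-0.04,-0.013,0.003],"yaw":0.13,"grip":1}
    - {"xyz":[-0.08,-0.027,0.007],"yaw":0.27,"grip":1}
    - {"xyz":[-0.12,-0.04,0.01],"yaw":0.41,"grip":1}
    - {"xyz":[-0.16,-0.053,0.013],"yaw":0.55,"grip":1}
    - {"xyz":[-0.2,-0.067,0.017],"yaw":0.69,"grip":1}
    - {"xyz":[-0.24,-0.08,0.02],"yaw":0.83,"grip":1}
    - {"xyz":[-0.28,-0.094,0.024],"yaw":0.97,"grip":1}
    - {"xyz":[-0.32,-0.107,0.027],"yaw":1.11,"grip":1}
    - {"xyz":[-0.35,-0.117,0.03],"yaw":1.25,"grip":1}
    - {"xyz":[-0.3625,-0.1214,0.0307],"yaw":1.352,"grip":1}

```text
t: 1.1
position: [0.4545, 0.3305, 0.1997]
ee_rot: [0.0, 0.716, 0.698, -0.0]
force: [-0.5, 1.0, -0.9]
grip_width: 0.0858
```

Call:
step_arm:
  increments:
    - {"xyz":[0,0,0],"yaw":0,"grip":1}
    - {"xyz":[0,0,0],"yaw":0,"grip":1}

```text
t: 1.3
position: [0.4517, 0.3324, 0.2002]
ee_rot: [-0.0, 0.712, 0.702, -0.001]
force: [0.3, -0.4, 0.5]
grip_width: 0.0851
```

Run:
```python
from h import *
from station import env
s,c=wrist(env,"w1")
print(np.round(s["joints"],3),np.round(s["position"],4),np.round(c["hand_eye"],3).tolist(),c["intrinsics"][0,0])
P=cloud(c);z=P[...,2]
print("tcp px",proj(c,s["position"]))
print(delta(s,[.452,.332,.2],-.9))
```

```text
[ 0.503  0.369 -0.212  0.99   0.     2.088] [0.4517 0.3324 0.2002] [[0.001, -0.961, -0.277, 0.071], [1.0, 0.001, 0.0, 0.0], [-0.0, -0.277, 0.961, -0.142], [0.0, 0.0, 0.0, 1.0]] 279.0454802601732
tcp px [315.85733074 256.94389011]
(array([-0.0004,  0.0003,  0.0002]), np.float64(0.0015), np.float64(-0.81))
```

View pics/w1.png

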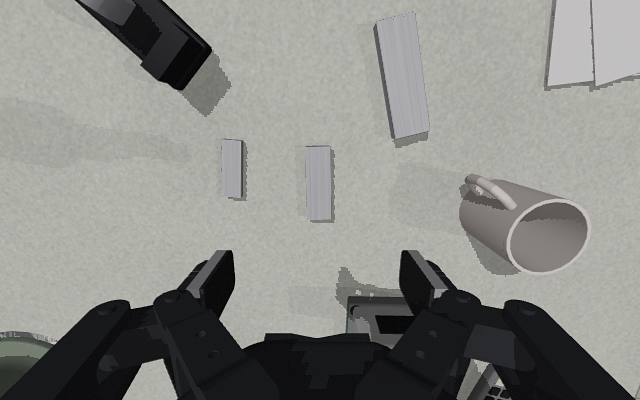

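The middle bar is at (319,183) with the small one at (232,168) and the large one at (402,75). Now the precise blank pose from this view.

Run:
```python
from h import *
c=dict(np.load("w1.npz"));P=cloud(c);z=P[...,2]
m=((z>0.0115)&(z<.03)).astype(np.uint8); m[:130]=0;m[235:]=0;m[:,:285]=0;m[:,350:]=0
print('desk',np.median(z[150:200,260:290]))
pts=P[m>0];print(cv2.minAreaRect((pts[:,:2]*1000).astype(np.float32)),np.median(pts[:,2]))
# colour route: top face
g=cv2.cvtColor(c["pixels"],cv2.COLOR_RGB2HSV)
a=cv2.resize(c["pixels"][130:235,285:355,::-1],None,fx=6,fy=6,interpolation=cv2.INTER_CUBIC);cv2.imwrite("pics/w1c.png",a)
cn=np.array([ray(c,u,v,.014) for u,v in [(306,147),(330,146),(332,219),(308,221)]]);print(np.round(cn*1000,1))
```

```text
desk -0.0009851305774107033
((453.2550354003906, 334.3255920410156), (29.53885269165039, 89.70428466796875), 0.010221621952950954) 0.013017538428443415
[[440.2 378.3  14. ]
 [467.9 379.1  14. ]
 [470.4 290.1  14. ]
 [440.5 287.9  14. ]]
```

View pics/w1c.png

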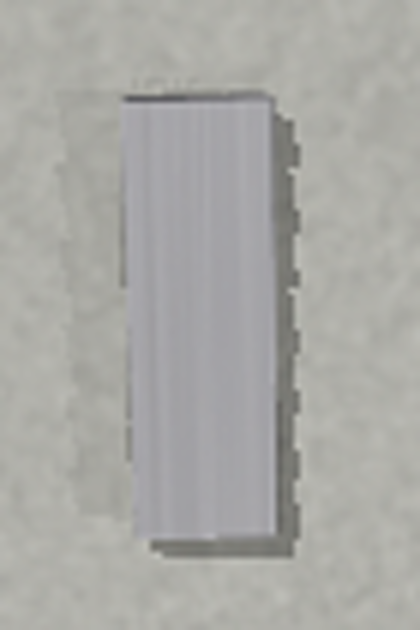

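Run:
```python
from h import *
from station import env
print(delta(env.observe(),[.4535,.3335,.004],0))
```

```text
(array([0.0008, 0.0024, 0.1963]), np.float64(-0.0136), np.float64(-0.78))
```

Call:
step_arm:
  increments:
    - {"xyz":[0.0008,0.0018,0.03],"yaw":-0.012,"grip":1}
    - {"xyz":[0.0008,0.0018,0.07],"yaw":-0.012,"grip":1}
    - {"xyz":[0.0008,0.0018,0.11],"yaw":-0.012,"grip":1}
    - {"xyz":[0.0008,0.0018,0.145],"yaw":-0.012,"grip":1}
    - {"xyz":[0.0008,0.0018,0.17],"yaw":-0.012,"grip":1}
    - {"xyz":[0.0008,0.0018,0.185],"yaw":-0.012,"grip":1}
    - {"xyz":[0.0008,0.0018,0.193],"yaw":-0.012,"grip":1}
    - {"xyz":[0.0008,0.0018,0.196],"yaw":-0.012,"grip":1}
    - {"xyz":[0.0008,0.0018,0.196],"yaw":-0.012,"grip":1}

```text
t: 2.25
position: [0.4539, 0.3339, 0.005]
ee_rot: [0.0, 0.708, 0.706, 0.0]
force: [-0.2, 0.6, 0.5]
grip_width: 0.0857
```

Call:
step_arm:
  force: 35
  increments:
    - {"xyz":[0,0,0],"yaw":0,"grip":0.6}
    - {"xyz":[0,0,0],"yaw":0,"grip":0.45}
    - {"xyz":[0,0,0],"yaw":0,"grip":0.4}
    - {"xyz":[0,0,0],"yaw":0,"grip":0.3}
    - {"xyz":[0,0,0],"yaw":0,"grip":0.2}
    - {"xyz":[0,0,0],"yaw":0,"grip":0.1}
    - {"xyz":[0,0,0],"yaw":0,"grip":0}
    - {"xyz":[0,0,0],"yaw":0,"grip":0}

```text
t: 3.05
position: [0.4545, 0.3335, 0.0052]
ee_rot: [0.0, 0.709, 0.706, 0.0]
force: [-0.6, -0.8, 5.4]
grip_width: 0.0292
```

Run:
```python
from h import *
from station import env
s,c=wrist(env,"w2")
print(np.round(s["position"],4),s["grip_width"],np.round(s["force"],1))
```

```text
[0.4545 0.3335 0.0052] 0.029193548277582897 [-0.6 -0.8  5.4]
```

View pics/w2.png

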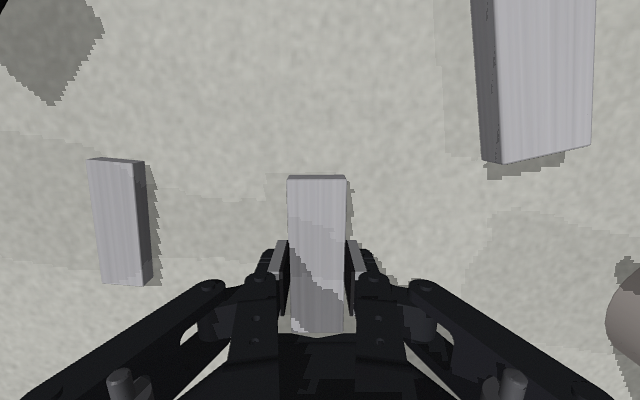

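Call:
step_arm:
  increments:
    - {"xyz":[0,0,-0.01],"yaw":0}
    - {"xyz":[0,0,-0.04],"yaw":0}
    - {"xyz":[0,0,-0.08],"yaw":0}
    - {"xyz":[0,0,-0.12],"yaw":0}
    - {"xyz":[0,0,-0.155],"yaw":0}
    - {"xyz":[0,0,-0.18],"yaw":0}
    - {"xyz":[0,0,-0.19],"yaw":0}
    - {"xyz":[0,0,-0.195],"yaw":0}
    - {"xyz":[0,0,-0.195],"yaw":0}

```text
$.increments[0]: bad value
```

Run:
```python
from h import *
from station import env
s,c=wrist(env,"w3")
print(np.round(s["position"],4),s["grip_width"],np.round(s["force"],1))
print(delta(s,[.5412,.0242,.2],-2.14))
```

```text
[0.4545 0.3335 0.0052] 0.02880374425307139 [-0.4 -1.3  5.7]
(array([-0.3088,  0.0881, -0.1948]), np.float64(0.0333), np.float64(-0.23))
```

View pics/w3.png

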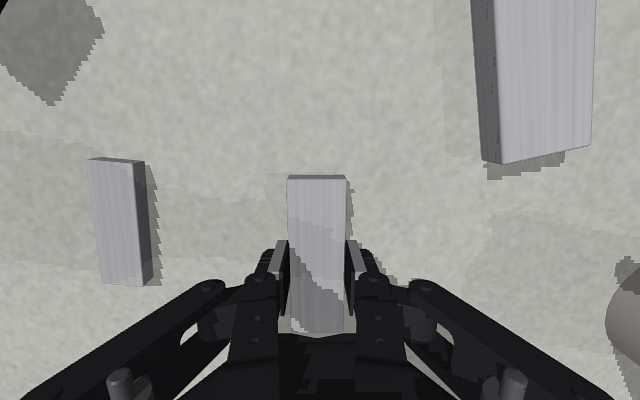

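Every row needs its grip value, so that call was refused and nothing moved. The blank is still held between the pads, around (318,260).

Call:
step_arm:
  increments:
    - {"xyz":[0,0,-0.01],"yaw":0,"grip":0}
    - {"xyz":[0,0,-0.04],"yaw":0,"grip":0}
    - {"xyz":[0,0,-0.08],"yaw":0,"grip":0}
    - {"xyz":[0,0,-0.12],"yaw":0,"grip":0}
    - {"xyz":[0,0,-0.155],"yaw":0,"grip":0}
    - {"xyz":[0,0,-0.18],"yaw":0,"grip":0}
    - {"xyz":[0,0,-0.19],"yaw":0,"grip":0}
    - {"xyz":[0,0,-0.195],"yaw":0,"grip":0}
    - {"xyz":[0,0,-0.195],"yaw":0,"grip":0}

```text
t: 4.05
position: [0.4538, 0.3331, 0.1991]
ee_rot: [-0.0, 0.709, 0.706, -0.0]
force: [-0.6, 0.0, -1.2]
grip_width: 0.0285
```

Run:
```python
from h import *
from station import env
s,c=wrist(env,"w4")
print(np.round(s["position"],4),s["grip_width"],np.round(s["force"],1))
print(delta(s,[.5412,.0242,.2],-2.14))
```

```text
[0.4538 0.3331 0.1991] 0.028527851648269785 [-0.6  0.  -1.2]
(array([-0.3086,  0.0887, -0.0008]), np.float64(0.0333), np.float64(-0.23))
```

View pics/w4.png

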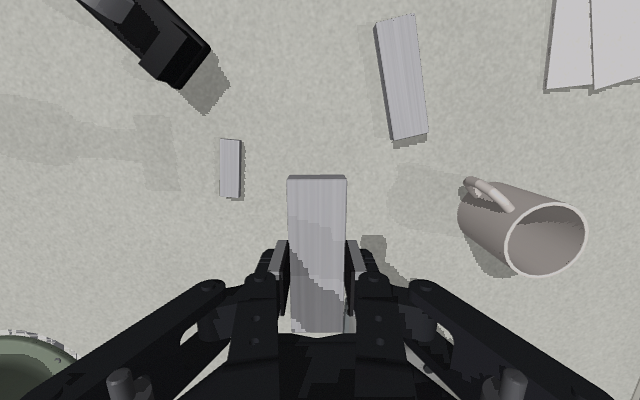

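The blank is held and hangs level at (318,255). Now over the bed.

Call:
step_arm:
  increments:
    - {"xyz":[-0.02,0.006,0],"yaw":0.005,"grip":0}
    - {"xyz":[-0.055,0.016,0],"yaw":0.01,"grip":0}
    - {"xyz":[-0.1,0.028,0],"yaw":0.015,"grip":0}
    - {"xyz":[-0.145,0.041,0],"yaw":0.02,"grip":0}
    - {"xyz":[-0.19,0.054,0],"yaw":0.025,"grip":0}
    - {"xyz":[-0.23,0.066,0],"yaw":0.033,"grip":0}
    - {"xyz":[-0.265,0.076,0],"yaw":0.033,"grip":0}
    - {"xyz":[-0.29,0.083,0],"yaw":0.033,"grip":0}
    - {"xyz":[-0.304,0.087,0],"yaw":0.033,"grip":0}
    - {"xyz":[-0.3086,0.0887,0],"yaw":0.033,"grip":0}

```text
t: 5.1
position: [0.5411, 0.0233, 0.1983]
ee_rot: [-0.001, 0.721, 0.693, -0.001]
force: [-0.3, 0.3, -2.2]
grip_width: 0.0289
```

Call:
step_arm:
  increments:
    - {"xyz":[0,0,0],"yaw":0,"grip":0}
    - {"xyz":[0,0,0],"yaw":0,"grip":0}

```text
t: 5.3
position: [0.541, 0.0255, 0.1992]
ee_rot: [-0.001, 0.72, 0.694, -0.0]
force: [0.3, 0.4, -1.4]
grip_width: 0.0289
```

Run:
```python
from h import *
from station import env
s,c=wrist(env,"w5")
print(np.round(s["position"],4),s["grip_width"],np.round(s["force"],1))
print(delta(s,[.5412,.0242,.2],-2.14))
P=cloud(c); M=rot(s["ee_rot"]); T=(P-s["position"])@M
print("blank top tool",np.round(np.median(T[185:225,300:335].reshape(-1,3),0),4))
for u,v in [(280,245),(282,255),(281,270),(353,250),(353,262),(290,180),(345,180)]: print(u,v,np.round(T[v,u]*1000,1))
```

```text
[0.541  0.0255 0.1992] 0.028902462532109187 [ 0.3  0.4 -1.4]
(array([-0.0013,  0.0002, -0.0008]), np.float64(0.0017), np.float64(-2.04))
blank top tool [ 0.0328  0.0006 -0.0077]
280 245 [ 11.7 -18.4  -9.9]
282 255 [ 12.1 -15.9 -21.9]
281 270 [ 12.6 -14.5 -36.9]
353 250 [ 11.7  18.3 -15.7]
353 262 [ 11.7  16.8 -28.1]
290 180 [ 45.1 -12.6  -7.8]
345 180 [45.1 14.2 -7.7]
```

View pics/w5.png

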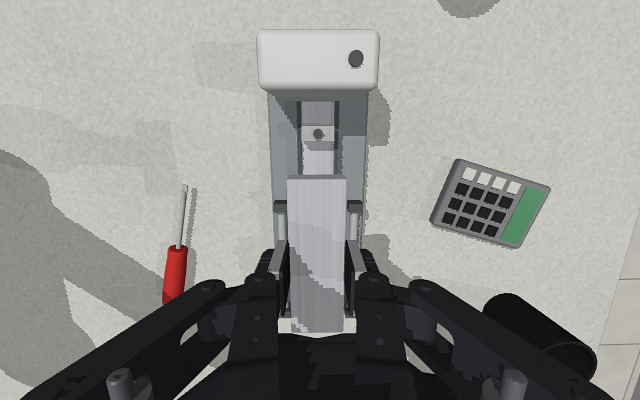

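Run:
```python
from h import *
c=dict(np.load("w5.npz"));P=cloud(c);z=P[...,2]
a=cv2.resize(c["pixels"][85:185,255:385,::-1],None,fx=6,fy=6,interpolation=cv2.INTER_CUBIC);cv2.imwrite("pics/w5c.png",a)
m=(z>.085)&(z<.11); m[110:]=False
r=cv2.minAreaRect((P[m][:,:2]*1000).astype(np.float32)); print("housing",r,np.median(z[m]))
for v in (105,120,130,135,140,145,150,155,160,165,170):
    print(v,np.round(z[v,262:378:4]*1000).astype(int).tolist(),np.round(P[v,319,:2]*1000,1))
```

```text
housing ((546.2786254882812, 146.3228759765625), (44.250789642333984, 100.0235824584961), 88.40978240966797) 0.0937189639032928
105 [-1, 0, 19, 19, 20, 20, 20, 18, 19, 32, 27, 27, 29, 29, 29, 30, 30, 30, 29, 33, 19, 19, 19, 20, 18, 19, 18, -1, 0] [547. 116.]
120 [0, -3, 19, 21, 19, 19, 18, 19, 18, 35, 28, 28, 29, 29, 27, 29, 29, 29, 32, 33, 20, 18, 20, 18, 19, 19, 19, -1, -2] [546.5 100.9]
130 [-1, 0, 19, 19, 18, 19, 20, 17, 19, 33, 49, 49, 49, 52, 53, 49, 48, 49, 47, 33, 19, 19, 19, 20, 19, 19, 18, -2, -2] [546.  91.]
135 [-2, -1, 20, 18, 19, 19, 18, 20, 18, 33, 49, 48, 48, 53, 52, 52, 48, 48, 48, 33, 18, 19, 18, 18, 18, 17, 15, 0, 0] [545.8  86.1]
140 [0, -1, 18, 18, 19, 20, 20, 19, 19, 32, 48, 48, 48, 49, 49, 49, 48, 50, 32, 33, 19, 18, 20, 19, 18, 19, -2, 0, -1] [545.7  80.9]
145 [-2, -1, 18, 20, 18, 20, 20, 20, 18, 32, 30, 31, 29, 29, 29, 29, 29, 29, 33, 32, 18, 19, 19, 20, 18, 18, -1, -2, -1] [545.6  74.7]
150 [-1, 0, 18, 18, 20, 18, 19, 19, 19, 32, 30, 28, 29, 30, 28, 27, 29, 28, 32, 33, 18, 18, 19, 19, 19, 18, -2, -2, -1] [545.4  69.2]
155 [-1, 0, 18, 19, 20, 19, 19, 20, 19, 33, 28, 30, 28, 29, 29, 30, 29, 28, 33, 28, 18, 18, 18, 19, 20, 19, -1, -1, -1] [545.3  63.8]
160 [-3, -1, 17, 19, 19, 19, 19, 21, 19, 35, 30, 30, 30, 30, 30, 28, 29, 30, 33, 28, 18, 19, 19, 19, 18, 20, -2, -1, -2] [545.1  58.3]
165 [-2, 0, -2, 20, 19, 19, 19, 20, 19, 32, 28, 30, 28, 28, 29, 28, 29, 30, 34, 19, 18, 19, 18, 19, 20, 19, -1, -1, -2] [544.9  52.8]
170 [-1, -2, 0, 19, 19, 19, 20, 19, 19, 33, 30, 29, 29, 29, 28, 29, 28, 29, 33, 19, 20, 19, 20, 19, 18, 18, 0, 0, -1] [544.7  47.3]
```

View pics/w5c.png

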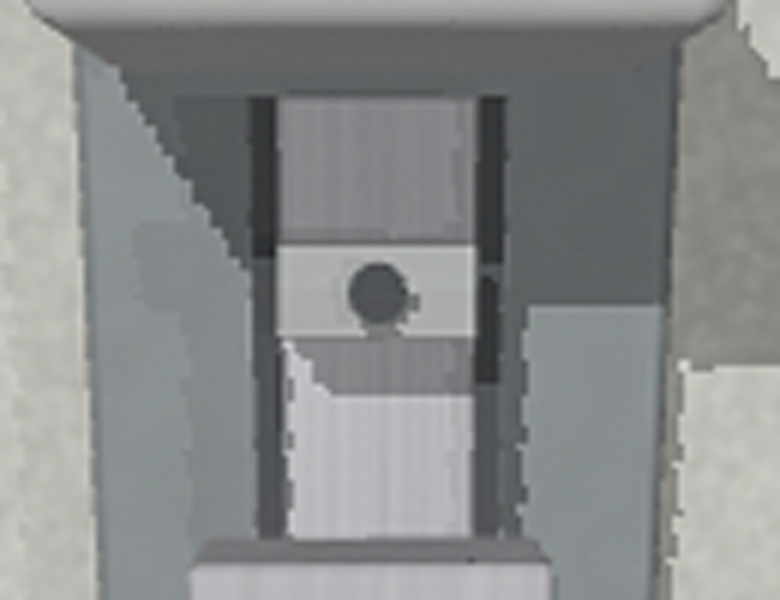

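Run:
```python
from h import *
c=dict(np.load("w5.npz"));P=cloud(c);z=P[...,2]
f=lambda x,y,zz: ray(c,255+x/6-.5+.08,85+y/6-.5+.08,zz)*1000
for row,li,ri,lo,ro in [(120,276,474,250,507),(480,286,472,260,520)]:
    a=[f(li,row,.032),f(ri,row,.032),f(lo,row,.034),f(ro,row,.034)]
    print(row,np.round([p[:2] for p in a],1).tolist(),'mid',np.round((a[0]+a[1])[:2]/2,1),np.round((a[2]+a[3])[:2]/2,1))
print('base',[np.round((f(l,r,.02)+f(q,r,.02))[:2]/2,1).tolist() for r,l,q in [(120,82,674),(480,97,662)]])
print('stop face top',f(376,335,.05),'back',f(376,244,.05), 'face foot')
# depth-based lip tops
m=(z>.0315)&(z<.0365); m[:100]=0;m[175:]=0;m[:,:290]=0;m[:,350:]=0
p=P[m]*1000; x=p[:,0]; cx=np.median(x)
L=p[p[:,0]<545];Rr=p[p[:,0]>545]
for q in (L,Rr): print(len(q),np.polyfit(q[:,1],q[:,0],1),q[:,0].mean(),q[:,1].mean())
# base plate mask centreline by depth
m=(z>.012)&(z<.025); m[:100]=0;m[175:]=0
for v in (105,115,125,135,145,155,165):
    xs=np.where((z[v]>.012)&(z[v]<.06))[0]; xs=xs[(xs>255)&(xs<385)]
    a,b=P[v,xs[0]]*1000,P[v,xs[-1]]*1000; print(v,np.round([a[0],b[0],(a[0]+b[0])/2,(a[1]+b[1])/2],1))
```

```text
120 [[527.7, 116.9], [562.2, 115.7], [523.3, 116.9], [567.7, 115.4]] mid [544.9 116.3] [545.5 116.1]
480 [[526.4, 54.3], [560.7, 53.1], [521.7, 54.7], [569.3, 53.1]] mid [543.5  53.7] [545.5  53.9]
base [[545.5, 117.0], [543.6, 52.0]]
stop face top [543.88021799  80.76980414  50.        ] back [544.38975538  95.60242917  50.        ] face foot
332 [3.51832146e-02 5.21236065e+02] 524.1647372339575 83.2406220670467
324 [3.32775526e-02 5.61415766e+02] 564.1556838589385 82.33531789723119
105 [491.4 599.2 545.3 116.7]
115 [490.5 597.3 543.9 106.4]
125 [490.9 598.7 544.8  95.7]
135 [489.7 599.2 544.5  84.9]
145 [490.1 597.8 544.   73.9]
155 [489.2 598.1 543.7  62.6]
165 [489.7 597.1 543.4  51.3]
```

Call:
step_arm:
  increments:
    - {"xyz":[-0.0015,0.0004,0.015],"yaw":0,"grip":0}
    - {"xyz":[-0.0015,0.0004,0.05],"yaw":0,"grip":0}
    - {"xyz":[-0.0015,0.0004,0.085],"yaw":0,"grip":0}
    - {"xyz":[-0.0015,0.0004,0.115],"yaw":0,"grip":0}
    - {"xyz":[-0.0015,0.0004,0.135],"yaw":0,"grip":0}
    - {"xyz":[-0.0015,0.0004,0.147],"yaw":0,"grip":0}
    - {"xyz":[-0.0015,0.0004,0.152],"yaw":0,"grip":0}
    - {"xyz":[-0.0015,0.0004,0.152],"yaw":0,"grip":0}
    - {"xyz":[-0.0015,0.0004,0.152],"yaw":0,"grip":0}

```text
t: 6.25
position: [0.5428, 0.023, 0.0486]
ee_rot: [0.001, 0.72, 0.694, 0.001]
force: [-0.3, -0.1, -0.8]
grip_width: 0.0287
```

Run:
```python
from h import *
from station import env
s,c=wrist(env,"w6")
print(np.round(s["position"],4),s["grip_width"],np.round(s["force"],1),delta(s,[.5412,.0242,.2],-2.0))
P=cloud(c);z=P[...,2]*1000
for v in range(90,181,10): print(v,z[v,262:378:4].astype(int).tolist())
a=cv2.resize(c["pixels"][60:260,220:420,::-1],None,fx=3,fy=3,interpolation=cv2.INTER_CUBIC);cv2.imwrite("pics/w6c.png",a)
c=env.capture("top");np.savez("top6.npz",**c);cv2.imwrite("pics/t6.png",cv2.resize(c["pixels"][140:245,250:410,::-1],None,fx=5,fy=5,interpolation=cv2.INTER_CUBIC))
```

```text
[0.5428 0.023  0.0486] 0.02869118911352574 [-0.3 -0.1 -0.8] (array([ 0.0011, -0.0014, -0.1514]), np.float64(-0.0017), np.float64(-2.1))
90 [17, 19, 17, 32, 31, 29, 28, 28, 29, 28, 27, 28, 29, 28, 28, 29, 29, 28, 28, 29, 28, 28, 32, 33, 19, 19, 20, 18, 17]
100 [20, 19, 18, 32, 32, 28, 27, 28, 28, 28, 30, 29, 29, 29, 28, 29, 28, 29, 28, 29, 28, 29, 34, 32, 19, 20, 18, 19, 18]
110 [18, 20, 18, 34, 31, 29, 29, 30, 29, 27, 27, 29, 29, 30, 28, 28, 29, 29, 29, 28, 30, 29, 32, 31, 19, 18, 18, 19, 18]
120 [18, 18, 19, 32, 31, 32, 28, 29, 28, 29, 29, 28, 28, 28, 29, 28, 29, 27, 29, 28, 29, 28, 33, 33, 18, 19, 19, 18, 18]
130 [18, 18, 17, 32, 32, 50, 48, 48, 47, 48, 49, 48, 52, 50, 51, 49, 47, 49, 48, 48, 48, 49, 33, 32, 18, 19, 19, 19, 18]
140 [19, 19, 17, 33, 33, 48, 47, 48, 48, 48, 47, 53, 52, 52, 52, 54, 48, 47, 48, 48, 48, 49, 33, 33, 19, 18, 18, 18, 17]
150 [18, 18, 19, 33, 32, 48, 47, 48, 48, 48, 47, 48, 48, 48, 46, 190, 47, 47, 47, 48, 49, 47, 32, 32, 18, 19, 18, 19, 18]
160 [19, 19, 19, 18, 33, 33, 29, 29, 28, 30, 28, 28, 29, 30, 28, 29, 28, 29, 29, 28, 27, 32, 32, 32, 19, 19, 18, 19, 19]
170 [18, 19, 19, 19, 33, 33, 28, 29, 28, 29, 28, 28, 29, 28, 29, 28, 28, 28, 29, 28, 28, 32, 33, 33, 19, 18, 18, 19, 19]
180 [18, 19, 18, 19, 33, 34, 56, 56, 55, 57, 55, 56, 57, 56, 56, 57, 56, 56, 55, 56, 56, 55, 33, 18, 19, 18, 18, 18, 18]
```

View pics/w6c.png

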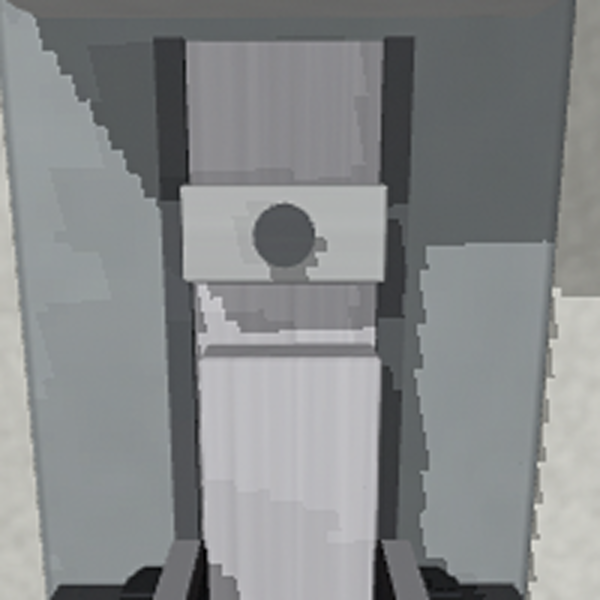

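View pics/t6.png

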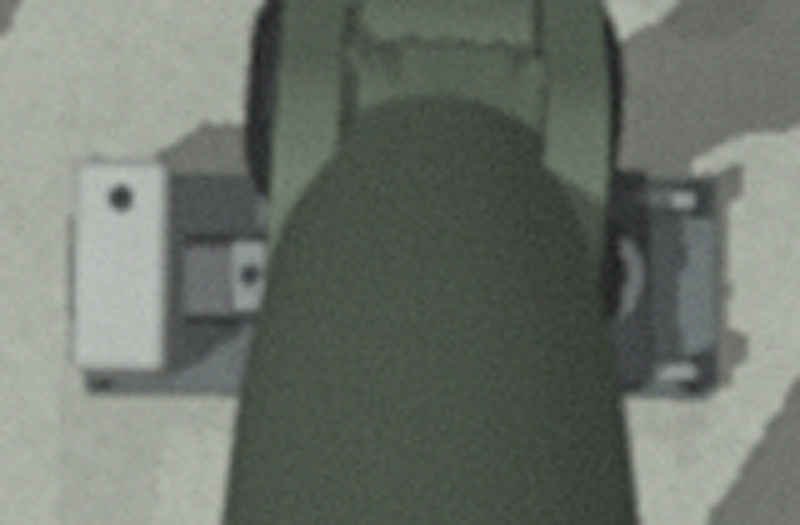

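Run:
```python
from h import *
c=dict(np.load("w6.npz"));P=cloud(c);z=P[...,2]
f=lambda x,y,zz: ray(c,220+x/3-.33,60+y/3-.33,zz)*1000
for n,row,l,r,zz in [("blank",358,203,379,.057),("blank2",520,202,376,.057),("stop",190,182,385,.05),("stopf",280,184,386,.05),("chan100",120,187,382,.034),("chan",335,197,376,.030),("lipout",100,155,414,.034),("base",100,6,570,.02),("base",450,40,538,.02)]:
    a,b=f(l,row,zz),f(r,row,zz); print(n,np.round(a[:2],1),np.round(b[:2],1),'mid',np.round((a+b)[:2]/2,1),'w',round(np.hypot(*(a-b)[:2]),1))
m=(z>.0315)&(z<.0365); m[:80]=0;m[128:]=0;m[:,:262]=0;m[:,375:]=0
p=P[m]*1000
for q in (p[p[:,0]<545],p[p[:,0]>545]): print(len(q),np.polyfit(q[:,1],q[:,0],1),q.mean(0))
m=(z>.0445)&(z<.065); m[:177]=0;m[230:]=0;m[:,:280]=0;m[:,350:]=0
print(cv2.minAreaRect((P[m][:,:2]*1000).astype(np.float32)))
```

```text
blank [530.6  69.2] [559.   68.2] mid [544.8  68.7] w 28.4
blank2 [528.7  41.3] [558.3  40.2] mid [543.5  40.7] w 29.7
stop [528.3  95.4] [560.9  94.2] mid [544.6  94.8] w 32.6
stopf [527.6  81.1] [561.   79.9] mid [544.3  80.5] w 33.4
chan100 [528.  107.2] [562.2 106. ] mid [545.1 106.6] w 34.2
chan [526.8  68.7] [561.2  67.4] mid [544.  68.] w 34.5
lipout [522.7 110.7] [567.8 109.1] mid [545.2 109.9] w 45.1
base [492.4 113.1] [599.4 109.3] mid [545.9 111.2] w 107.0
base [490.6  43.7] [596.5  39.9] mid [543.5  41.8] w 105.9
444 [5.44317106e-02 5.19138223e+02] [524.90373698 105.92197036  32.89393397]
451 [1.57195946e-02 5.63216425e+02] [564.85668791 104.3451143   32.96250178]
((544.120849609375, 55.46759796142578), (27.03854751586914, 30.027204513549805), 87.98333740234375)
```

Call:
step_arm:
  increments:
    - {"xyz":[0,-0.0005,0.003],"yaw":0,"grip":0}
    - {"xyz":[0,-0.0005,0.006],"yaw":0,"grip":0}
    - {"xyz":[0,-0.0005,0.009],"yaw":0,"grip":0}
    - {"xyz":[0,-0.0005,0.0115],"yaw":0,"grip":0}
    - {"xyz":[0,-0.0005,0.0125],"yaw":0,"grip":0}
    - {"xyz":[0,-0.0005,0.0125],"yaw":0,"grip":0}

```text
t: 6.95
position: [0.5411, 0.0228, 0.0352]
ee_rot: [-0.0, 0.72, 0.694, -0.0]
force: [-1.7, -0.2, 3.8]
grip_width: 0.0286
```

Run:
```python
from h import *
from station import env
s,c=wrist(env,"w7")
print(np.round(s["position"],4),s["grip_width"],np.round(s["force"],1))
P=cloud(c);z=P[...,2]*1000
print(np.median(z[185:215,305:330]),np.median(z[100:118,300:335]))
cv2.imwrite("pics/w7c.png",cv2.resize(c["pixels"][60:260,220:420,::-1],None,fx=3,fy=3,interpolation=cv2.INTER_CUBIC))
```

```text
[0.5411 0.0228 0.0352] 0.028570828581833577 [-1.7 -0.2  3.8]
42.943127364678105 28.974859365261146
```

View pics/w7c.png

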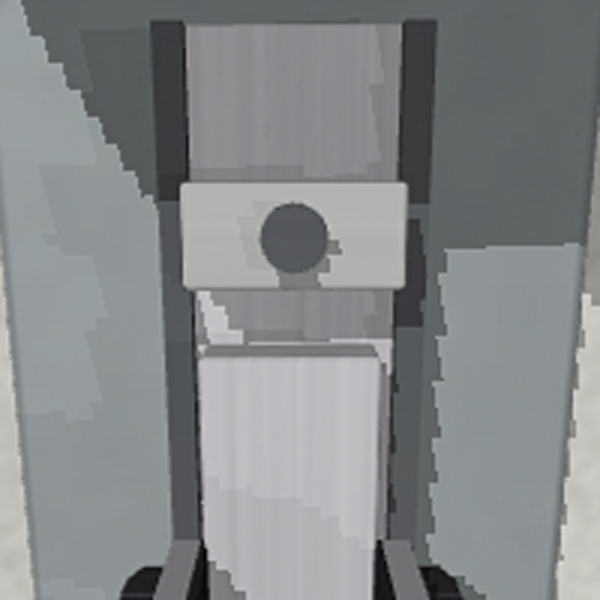

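The blank's top is 14 mm above the channel floor, so it lies flat between the lips. Its end is at crop (290,350) and the stop face at (290,288). Releasing with a modest opening, then lifting.

Call:
step_arm:
  increments:
    - {"xyz":[0,0,0],"yaw":0,"grip":0.42}
    - {"xyz":[0,0,0],"yaw":0,"grip":0.48}
    - {"xyz":[0,0,0],"yaw":0,"grip":0.52}
    - {"xyz":[0,0,-0.005],"yaw":0,"grip":0.55}
    - {"xyz":[0,0,-0.02],"yaw":0,"grip":0.55}
    - {"xyz":[0,0,-0.05],"yaw":0,"grip":0.55}
    - {"xyz":[0,0,-0.09],"yaw":0,"grip":0.55}
    - {"xyz":[0,0,-0.125],"yaw":0,"grip":0.55}
    - {"xyz":[0,0,-0.145],"yaw":0,"grip":0.55}
    - {"xyz":[0,0,-0.15],"yaw":0,"grip":0.55}

```text
t: 8.0
position: [0.5432, 0.0227, 0.1882]
ee_rot: [0.002, 0.72, 0.694, 0.002]
force: [-0.5, -0.3, -1.3]
grip_width: 0.0471
```

Run:
```python
from h import *
from station import env
s,c=wrist(env,"w8")
print(np.round(s["position"],4),s["grip_width"],np.round(s["force"],1), np.round(s["joints"],3))
print(delta(s,[.538,-.081,.2],88.0))
```

```text
[0.5432 0.0227 0.1882] 0.047076819280467905 [-0.5 -0.3 -1.3] [-0.094  0.343 -0.284  0.939  0.     1.514]
(array([-0.1038, -0.0013, -0.0118]), np.float64(-1.5728), np.float64(-2.11))
```

View pics/w8.png

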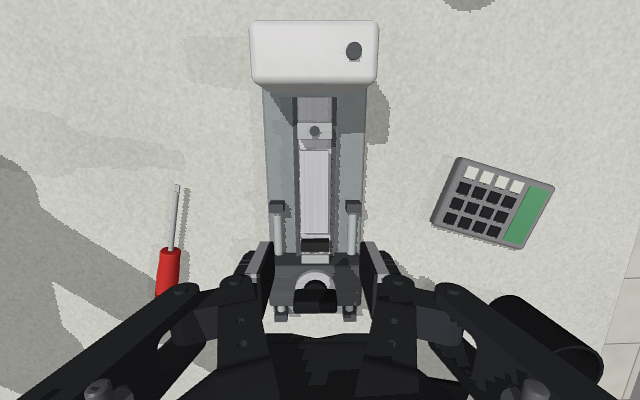

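The blank sits in the channel at (315,190), with the pad at (315,243) and the knob bar at (316,298). Moving above the knob with the jaws across the bar, then measuring.

Call:
step_arm:
  increments:
    - {"xyz":[-0.01,0,-0.004],"yaw":-0.14,"grip":0.55}
    - {"xyz":[-0.02,0,-0.008],"yaw":-0.28,"grip":0.55}
    - {"xyz":[-0.03,0,-0.0118],"yaw":-0.42,"grip":0.55}
    - {"xyz":[-0.04,0,-0.0118],"yaw":-0.56,"grip":0.55}
    - {"xyz":[-0.05,0,-0.0118],"yaw":-0.7,"grip":0.55}
    - {"xyz":[-0.06,-0.001,-0.0118],"yaw":-0.84,"grip":0.55}
    - {"xyz":[-0.07,-0.001,-0.0118],"yaw":-0.98,"grip":0.55}
    - {"xyz":[-0.08,-0.001,-0.0118],"yaw":-1.12,"grip":0.55}
    - {"xyz":[-0.09,-0.0013,-0.0118],"yaw":-1.26,"grip":0.55}
    - {"xyz":[-0.1,-0.0013,-0.0118],"yaw":-1.4,"grip":0.55}

```text
t: 9.05
position: [0.5353, -0.0772, 0.195]
ee_rot: [-0.001, 0.101, 0.995, 0.0]
force: [1.2, 0.3, -1.2]
grip_width: 0.0467
```

Run:
```python
from h import *
from station import env
s=env.observe(); print(s["position"],delta(s,[.538,-.081,.2],88.0))
```

```text
[ 0.53528654 -0.07717256  0.19500058] (array([-0.0034, -0.0032, -0.005 ]), np.float64(-0.1671), np.float64(78.42))
```

Call:
step_arm:
  increments:
    - {"xyz":[-0.0036,-0.0013,0],"yaw":-0.1,"grip":0.55}
    - {"xyz":[-0.0036,-0.0013,0],"yaw":-0.17,"grip":0.55}
    - {"xyz":[-0.0036,-0.0013,0],"yaw":-0.17,"grip":0.55}
    - {"xyz":[-0.0036,-0.0013,0],"yaw":-0.17,"grip":0.55}

```text
t: 9.45
position: [0.5389, -0.0788, 0.1957]
ee_rot: [-0.001, 0.02, 1.0, 0.0]
force: [1.0, 0.8, 0.5]
grip_width: 0.047
```

Run:
```python
from h import *
from station import env
s,c=wrist(env,"w9")
print(np.round(s["position"],4),s["grip_width"],np.round(s["joints"],3),delta(s,[.538,-.081,.2],88.0))
P=cloud(c);z=P[...,2]
m=((z>.085)&(z<.105)).astype(np.uint8)
n,lab,st,ce=cv2.connectedComponentsWithStats(m)
for i in range(1,n):
    if st[i,4]>60: print(st[i],cv2.minAreaRect((P[lab==i][:,:2]*1000).astype(np.float32)),np.median(z[lab==i]))
s,c2=wrist(env)
```

```text
[ 0.5389 -0.0788  0.1957] 0.047031435135518586 [-0.281  0.344 -0.261  0.967  0.    -0.242] (array([ 0.0008, -0.0022, -0.0043]), np.float64(-0.0043), np.float64(87.75))
[ 523  147   76  104 5526] ((545.5355224609375, 145.80715942382812), (45.41069412231445, 98.0427017211914), 88.25530242919922) 0.09362207760602329
[307 179  16  48 735] ((538.2340087890625, -79.61579132080078), (13.86394214630127, 44.04680633544922), 87.47207641601562) 0.09463672660806494
[634 306   6  28  84] ((683.1621704101562, 258.2095947265625), (36.382843017578125, 5.80358362197876), 15.745779037475586) 0.08674379890688311
```

View pics/w9.png

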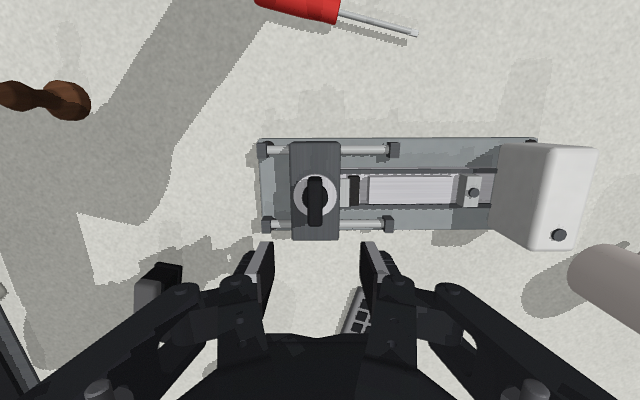

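The view shows the knob bar at (315,202), the pad at (355,192), the blank at (410,191) and the stop face at (459,191). The knob centre lies (-0.7, -0.8) mm from the TCP, and I estimate about 22.4 mm (1.6 rad) of feed to contact. Now down onto the knob.

Call:
step_arm:
  increments:
    - {"xyz":[0.0007,-0.0008,0.02],"yaw":0,"grip":0.55}
    - {"xyz":[0.0007,-0.0008,0.05],"yaw":0,"grip":0.55}
    - {"xyz":[0.0007,-0.0008,0.08],"yaw":0,"grip":0.55}
    - {"xyz":[0.0007,-0.0008,0.1],"yaw":0,"grip":0.55}
    - {"xyz":[0.0007,-0.0008,0.113],"yaw":0,"grip":0.55}
    - {"xyz":[0.0007,-0.0008,0.12],"yaw":0,"grip":0.55}
    - {"xyz":[0.0007,-0.0008,0.1225],"yaw":0,"grip":0.55}
    - {"xyz":[0.0007,-0.0008,0.1225],"yaw":0,"grip":0.55}

```text
t: 10.35
position: [0.5393, -0.0799, 0.0748]
ee_rot: [0.0, 0.019, 1.0, -0.0]
force: [0.6, 0.1, 0.6]
grip_width: 0.0467
```

Run:
```python
from h import *
from station import env
s,c=wrist(env,"w10")
print(np.round(s["position"],4),s["grip_width"],np.round(s["force"],1),np.round(s["ft_torque"],3))
P=cloud(c);z=P[...,2];M=rot(s["ee_rot"]);T=(P-s["position"])@M*1000
m=((z>.085)&(z<.105)).astype(np.uint8); m[:,:280]=0;m[:,360:]=0
print(cv2.minAreaRect((T[m>0][:,:2]).astype(np.float32)))
```

```text
[ 0.5393 -0.0799  0.0748] 0.046742060491653706 [0.6 0.1 0.6] [-0.011  0.001  0.019]
((1.5326099395751953, 0.18466806411743164), (43.561946868896484, 13.916695594787598), 0.370261013507843)
```

View pics/w10.png

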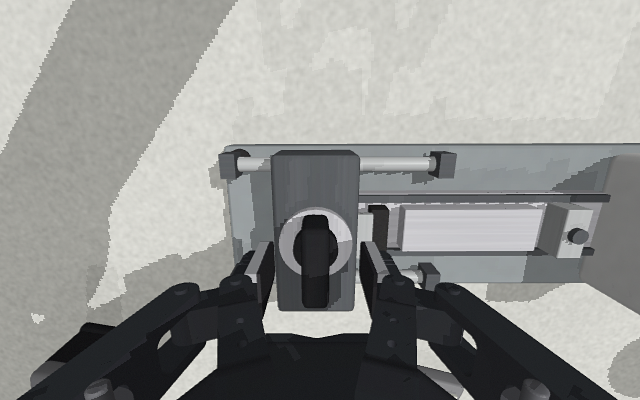

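Knob bar centred between the fingers at (315,260), 1.5 mm off along the bar. Nudging, then gripping.

Call:
step_arm:
  force: 90
  increments:
    - {"xyz":[0.0013,0.0002,0.001],"yaw":0,"grip":0.55}
    - {"xyz":[0.0013,0.0002,0.001],"yaw":0,"grip":0.55}
    - {"xyz":[0.0013,0.0002,0.001],"yaw":0,"grip":0.4}
    - {"xyz":[0.0013,0.0002,0.001],"yaw":0,"grip":0.3}
    - {"xyz":[0.0013,0.0002,0.001],"yaw":0,"grip":0.2}
    - {"xyz":[0.0013,0.0002,0.001],"yaw":0,"grip":0.1}
    - {"xyz":[0.0013,0.0002,0.001],"yaw":0,"grip":0}
    - {"xyz":[0.0013,0.0002,0.001],"yaw":0,"grip":0}

```text
t: 11.2
position: [0.5377, -0.0805, 0.0738]
ee_rot: [0.0, 0.019, 1.0, -0.001]
force: [-2.5, -5.0, 5.3]
grip_width: 0.0121
```

Run:
```python
from h import *
from station import env
s=env.observe()
print(np.round(s["position"],4),s["grip_width"],np.round(s["force"],1),np.round(s["ft_torque"],3),s["ee_rot"],delta(s,s["position"],88))
# rows for turning by th with axis moving 14mm/rad along bed +y (world angle 88 deg), in tool axes
M=rot(s["ee_rot"]); b=np.array([np.cos(np.radians(88)),np.sin(np.radians(88)),0])
print(np.round(M.T@b,4))
```

```text
[ 0.5377 -0.0805  0.0738] 0.012090746990438241 [-2.5 -5.   5.3] [-0.889  0.478  0.2  ] [ 8.35791209e-05  1.91429700e-02  9.99816265e-01 -9.88256779e-04] (array([0., 0., 0.]), np.float64(-0.0034), np.float64(87.81))
[ 0.0034  1.     -0.002 ]
```

Call:
step_arm:
  increments:
    - {"xyz":[0,0.0007,0],"yaw":0.05,"grip":0}
    - {"xyz":[0,0.0021,0],"yaw":0.15,"grip":0}
    - {"xyz":[0,0.0035,0],"yaw":0.25,"grip":0}
    - {"xyz":[0,0.0049,0],"yaw":0.35,"grip":0}
    - {"xyz":[0,0.0063,0],"yaw":0.45,"grip":0}
    - {"xyz":[0,0.0077,0],"yaw":0.55,"grip":0}
    - {"xyz":[0,0.0091,0],"yaw":0.65,"grip":0}
    - {"xyz":[0,0.0105,0],"yaw":0.75,"grip":0}
    - {"xyz":[0,0.0112,0],"yaw":0.8,"grip":0}

```text
t: 12.1
position: [0.5383, -0.0691, 0.0738]
ee_rot: [0.001, 0.408, 0.913, -0.001]
force: [-2.5, -5.1, 5.9]
grip_width: 0.0121
```

```bash
cat > st.py <<'E'
from h import *
from station import env
s,c=wrist(env,__import__("sys").argv[1])
M=rot(s["ee_rot"]);a=np.degrees(np.arctan2(M[1,1],M[0,1]))
print(np.round(s["position"],4),round(s["grip_width"],4),np.round(s["force"],1),np.round(s["ft_torque"],3),"angle",round(a,2),"turn rad",round(np.radians(87.8-a),3),"j6",round(s["joints"][5],2), "tau6",np.round(s["tau"],3))
b=np.array([np.cos(np.radians(88)),np.sin(np.radians(88)),0]); print("bed+y in tool",np.round(M.T@b,4))
E
python3 st.py w11
```

```text
[ 0.5383 -0.0691  0.0738] 0.0121 [-2.5 -5.1  5.9] [-0.815  0.357  0.353] angle 41.86 turn rad 0.802 j6 0.58 tau6 [  2.184 -43.991  19.959  -0.286   1.319   0.102]
bed+y in tool [ 0.7211  0.6928 -0.0017]
```

View pics/w11.png

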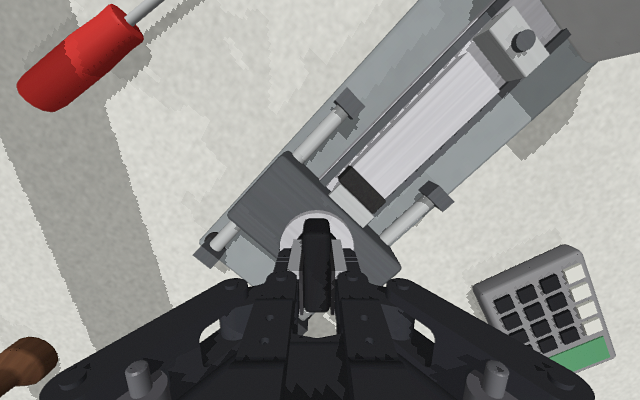

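Turned 0.80 rad. The pad at (360,190) is just about at the blank, and the knob torque is 0.35 N m, which is bare friction. Going on to 1.4 rad.

Call:
step_arm:
  increments:
    - {"xyz":[0.001,0.001,0],"yaw":0.1,"grip":0}
    - {"xyz":[0.002,0.0019,0],"yaw":0.2,"grip":0}
    - {"xyz":[0.003,0.0029,0],"yaw":0.3,"grip":0}
    - {"xyz":[0.004,0.0039,0],"yaw":0.4,"grip":0}
    - {"xyz":[0.005,0.0048,0],"yaw":0.5,"grip":0}
    - {"xyz":[0.0061,0.0058,0],"yaw":0.6,"grip":0}

```text
t: 12.75
position: [0.5388, -0.0606, 0.0738]
ee_rot: [0.001, 0.66, 0.751, -0.0]
force: [-0.7, -3.9, 4.1]
grip_width: 0.0123
```

```bash
python3 st.py w12
```

```text
[ 0.5388 -0.0606  0.0738] 0.0123 [-0.7 -3.9  4.1] [-0.854  0.197  0.334] angle 7.41 turn rad 1.403 j6 1.19 tau6 [  1.822 -44.208  19.679   0.047   1.221  -0.496]
bed+y in tool [ 0.9865  0.1635 -0.0015]
```

View pics/w12.png

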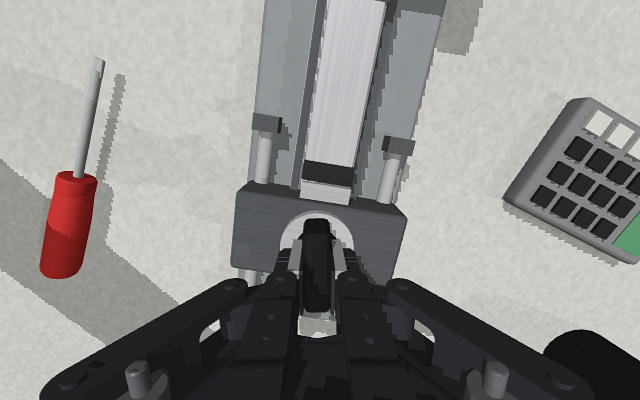

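Call:
step_arm:
  increments:
    - {"xyz":[0.0007,0.0001,0],"yaw":0.05,"grip":0}
    - {"xyz":[0.0014,0.0002,0],"yaw":0.1,"grip":0}

```text
t: 13.0
position: [0.5389, -0.0592, 0.0738]
ee_rot: [0.001, 0.695, 0.719, -0.0]
force: [-1.4, -4.5, 4.1]
grip_width: 0.0119
```

```bash
python3 st.py w13
```

```text
[ 0.5389 -0.0592  0.0738] 0.0119 [-1.4 -4.5  4.1] [-0.892  0.19   0.328] angle 1.89 turn rad 1.499 j6 1.29 tau6 [  2.001 -44.037  19.48    0.114   1.26   -0.088]
bed+y in tool [ 0.9977  0.0679 -0.0014]
```

Call:
step_arm:
  increments:
    - {"xyz":[0.0004,0,0],"yaw":0.025,"grip":0}
    - {"xyz":[0.0007,0,0],"yaw":0.05,"grip":0}

```text
t: 13.25
position: [0.5389, -0.0585, 0.0738]
ee_rot: [0.001, 0.713, 0.701, -0.0]
force: [-0.1, -5.1, 5.2]
grip_width: 0.012
```

```bash
python3 st.py w14
```

```text
[ 0.5389 -0.0585  0.0738] 0.012 [-0.1 -5.1  5.2] [-0.956  0.108  0.334] angle -0.96 turn rad 1.549 j6 1.34 tau6 [  2.348 -43.603  18.974   0.308   1.411   0.111]
bed+y in tool [ 0.9998  0.0181 -0.0013]
```

Call:
step_arm:
  increments:
    - {"xyz":[0.0004,0,0],"yaw":0.025,"grip":0}
    - {"xyz":[0.0007,0,0],"yaw":0.05,"grip":0}

```text
t: 13.5
position: [0.539, -0.0578, 0.0738]
ee_rot: [0.001, 0.73, 0.683, 0.0]
force: [-0.5, -4.8, 5.6]
grip_width: 0.0118
```

```bash
python3 st.py w15
```

```text
[ 0.539  -0.0578  0.0738] 0.0118 [-0.5 -4.8  5.6] [-0.968  0.038  0.383] angle -3.83 turn rad 1.599 j6 1.4 tau6 [  2.344 -43.62   18.95    0.336   1.424   0.141]
bed+y in tool [ 0.9995 -0.0319 -0.0013]
```

Torque is starting to rise, so contact is near 1.55 rad.

Call:
step_arm:
  increments:
    - {"xyz":[0.0004,0,0],"yaw":0.025,"grip":0}
    - {"xyz":[0.0007,0,0],"yaw":0.05,"grip":0}
    - {"xyz":[0.0007,0,0],"yaw":0.05,"grip":0}

```text
t: 13.85
position: [0.539, -0.0571, 0.0738]
ee_rot: [0.001, 0.747, 0.665, 0.0]
force: [-1.2, -4.7, 4.8]
grip_width: 0.0119
```

```bash
python3 st.py w16
```

```text
[ 0.539  -0.0571  0.0738] 0.0119 [-1.2 -4.7  4.8] [-1.04   0.027  0.164] angle -6.66 turn rad 1.649 j6 1.45 tau6 [  2.54  -43.609  18.955   0.328   1.422   0.277]
bed+y in tool [ 0.9967 -0.0813 -0.0013]
```

Call:
step_arm:
  increments:
    - {"xyz":[0.0004,-0.0001,0],"yaw":0.025,"grip":0}
    - {"xyz":[0.0007,-0.0001,0],"yaw":0.05,"grip":0}
    - {"xyz":[0.0007,-0.0001,0],"yaw":0.05,"grip":0}

```text
t: 14.2
position: [0.5391, -0.0564, 0.0738]
ee_rot: [0.001, 0.763, 0.646, 0.0]
force: [0.3, -5.6, 4.3]
grip_width: 0.0123
```

```bash
python3 st.py w17;python3 st.py w17
```

```text
[ 0.5391 -0.0564  0.0738] 0.0123 [ 0.3 -5.6  4.3] [-0.946 -0.007  0.256] angle -9.53 turn rad 1.699 j6 1.5 tau6 [  2.541 -43.663  18.896   0.392   1.437   0.313]
bed+y in tool [ 0.9914 -0.131  -0.0014]
[ 0.5391 -0.0564  0.0738] 0.0121 [-0.2 -5.7  4.8] [-1.027  0.035  0.214] angle -9.51 turn rad 1.698 j6 1.5 tau6 [  2.529 -43.661  18.899   0.392   1.428   0.235]
bed+y in tool [ 0.9914 -0.1308 -0.0013]
```

View pics/w17.png

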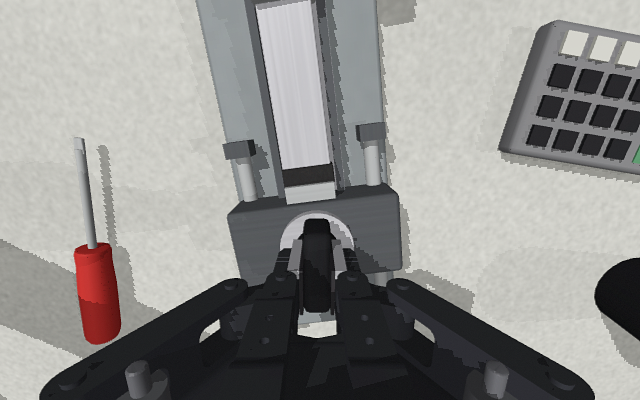

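Run:
```python
import cv2,numpy as np
from h import *
ims=[]
for n,(u,v) in dict(w12=(320,160),w17=(310,165)).items():
    c=dict(np.load(n+".npz")); ims.append(cv2.resize(c["pixels"][v-30:v+60,u-45:u+45,::-1],(400,400),interpolation=cv2.INTER_CUBIC))
cv2.imwrite("pics/cmp.png",np.hstack(ims))
```

```text
(no output)
```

View pics/cmp.png

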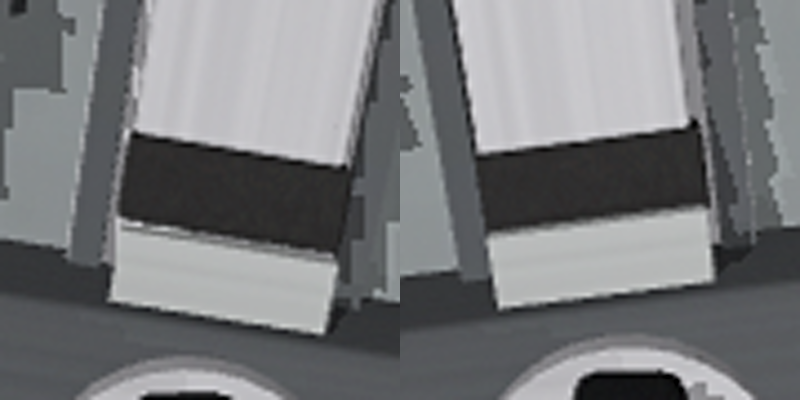

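```bash
cat > gap.py <<'E'
from h import *
import json
def meas(n,u0,v0,lines,TP):
    c=dict(np.load(n+".npz")); b=np.array([np.cos(np.radians(88)),np.sin(np.radians(88))])
    P=cloud(c); out=[]
    for (p,q),z in lines:
        m=(np.array(p,float)+q)/2*90/400-.39+[u0-45,v0-30]
        out.append(b@ray(c,m[0],m[1],z)[:2]*1000)
    return np.array(out)-b@np.array(TP)*1000
if __name__=="__main__":
    # z of light block
    c=dict(np.load("w17.npz"));print("block z",np.median(cloud(c)[182:194,300:325,2]),"pad z",np.median(cloud(c)[170:178,300:320,2]))
    print("w12",meas("w12",320,160,[(((132,132),(347,165)),.045),(((118,218),(340,255)),.045),(((108,300),(327,333)),.045)],[.5388,-.0606]))
    print("w17",meas("w17",310,165,[(((78,155),(300,122)),.045),(((88,236),(310,207)),.045),(((100,310),(315,282)),.045)],[.5391,-.0564]))
E
python3 gap.py
```

```text
block z 0.050811946629160734 pad z 0.04405220997952815
w12 [49.02574186 36.69527166 25.00118802]
w17 [47.11429237 35.41006274 24.52784533]
```

Call:
step_arm:
  increments:
    - {"xyz":[0.0004,0,0],"yaw":0.025,"grip":0}
    - {"xyz":[0.0008,-0.0001,0],"yaw":0.055,"grip":0}

```text
t: 14.5
position: [0.5391, -0.0557, 0.0738]
ee_rot: [0.001, 0.781, 0.625, 0.0]
force: [0.5, -4.6, 4.5]
grip_width: 0.0125
```

```bash
python3 st.py w18; python3 st.py w19;  python3 - <<'E'
from h import *
c=dict(np.load("w19.npz"));u,v=310,165
cv2.imwrite("pics/cmp2.png",cv2.resize(c["pixels"][v-30:v+60,u-45:u+45,::-1],(400,400),interpolation=cv2.INTER_CUBIC))
E
```

```text
[ 0.5391 -0.0557  0.0738] 0.0125 [ 0.5 -4.6  4.5] [-1.111  0.015  0.44 ] angle -12.7 turn rad 1.754 j6 1.55 tau6 [  2.417 -43.707  18.847   0.461   1.519   0.182]
bed+y in tool [ 0.9826 -0.1856 -0.0015]
[ 0.5391 -0.0557  0.0738] 0.0122 [-0.8 -5.4  5.9] [-1.063  0.05   0.377] angle -12.76 turn rad 1.755 j6 1.56 tau6 [  2.49  -43.702  18.887   0.437   1.51    0.435]
bed+y in tool [ 0.9824 -0.1867 -0.0016]
```

View pics/cmp2.png

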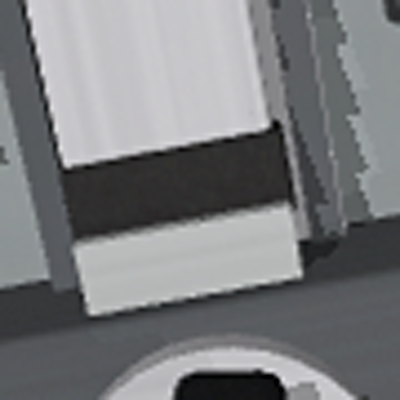

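Run:
```python
from gap import *
print(meas("w19",310,165,[(((65,168),(278,127)),.045),(((76,242),(290,203)),.045),(((88,315),(302,278)),.045)],[.5391,-.0557]))
# stop / blank checks by top & scene cameras
from station import env
for n in ("scene",):
    c=env.capture(n);np.savez("sc20.npz",**c)
    cv2.imwrite("pics/sc20.png",cv2.resize(c["pixels"][170:260,235:395,::-1],None,fx=5,fy=5,interpolation=cv2.INTER_CUBIC))
```

```text
[46.2774757  35.65042101 24.78339263]
```

View pics/sc20.png

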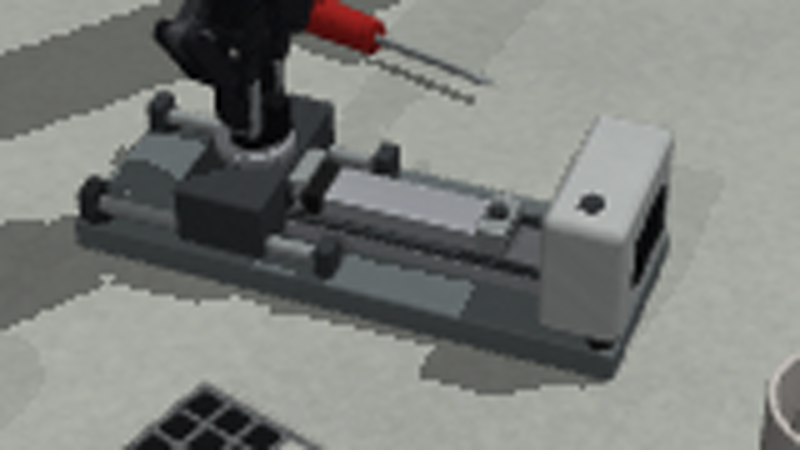

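Blank against the stop at (485,215), pad at (318,185) pressed on it. I'll refine the pad compression over the image series with an automatic edge profile.

```bash
cat > prof.py <<'E'
from h import *
import sys
from scipy.ndimage import map_coordinates
b=np.array([np.cos(np.radians(88)),np.sin(np.radians(88)),0]); a=np.array([b[1],-b[0],0])
def run(n,y):   # y = carriage knob-axis travel from geometry
    c=dict(np.load(n+".npz")); g=cv2.cvtColor(c["pixels"],cv2.COLOR_RGB2GRAY).astype(float)
    P0=np.array([.5382,-.0803,.045])+b*y; t=np.arange(.018,.058,.0002); r=[]
    for x in np.arange(-.009,.0091,.002):
        uv=np.array([proj(c,P0+a*x+b*k) for k in t]); v=map_coordinates(g,[uv[:,1],uv[:,0]],order=1)
        v=np.convolve(np.pad(v,3,'edge'),np.ones(7)/7,'valid'); d=np.gradient(v)
        i=np.argmax(np.where(t>.035,d,-9)); j=np.argmin(np.where((t>.028)&(t<.043),d,9)); k=np.argmax(np.where(t<.03,d,-9))
        r.append([t[i],t[j],t[k]])
    return np.median(r,0)*1000
if __name__=="__main__":
    for n,th in [("w11",.802),("w12",1.403),("w13",1.499),("w14",1.549),("w15",1.599),("w16",1.649),("w17",1.698),("w18",1.754),("w19",1.755)]:
        q=run(n,.014*th); print(n,th,np.round(q,2),'face-block',round(q[0]-q[2],2))
E
python3 prof.py
```

```text
w11 0.802 [48.8 36.4 25.6] face-block 23.2
w12 1.403 [49.  36.9 25. ] face-block 24.0
w13 1.499 [49.  36.8 25. ] face-block 24.0
w14 1.549 [49.1 36.8 25. ] face-block 24.1
w15 1.599 [48.4 35.8 24.9] face-block 23.5
w16 1.649 [47.8 35.7 25. ] face-block 22.8
w17 1.698 [47.2 35.7 25. ] face-block 22.2
w18 1.754 [46.4 35.8 25. ] face-block 21.4
w19 1.755 [46.4 35.8 25. ] face-block 21.4
```

The pad face moved back from 49.05 to 46.4 mm: 2.65 mm compressed, about 10.6 N. Contact was near 1.555 rad, which gives 2.8 mm (11.2 N). Both match the target, so I let go and lift.

Call:
step_arm:
  increments:
    - {"xyz":[0.0008,-0.0001,0],"yaw":0.055,"grip":0.2}
    - {"xyz":[0,0,0],"yaw":0,"grip":0.35}
    - {"xyz":[0,0,0],"yaw":0,"grip":0.5}
    - {"xyz":[0,0,0],"yaw":0,"grip":0.55}
    - {"xyz":[0,0,-0.005],"yaw":0,"grip":0.55}
    - {"xyz":[0,0,-0.03],"yaw":0,"grip":0.55}
    - {"xyz":[0,0,-0.06],"yaw":0,"grip":0.55}
    - {"xyz":[0,0,-0.09],"yaw":0,"grip":0.55}
    - {"xyz":[0,0,-0.11],"yaw":0,"grip":0.55}
    - {"xyz":[0,0,-0.12],"yaw":0,"grip":0.55}

```text
t: 15.65
position: [0.5394, -0.055, 0.1958]
ee_rot: [0.001, 0.781, 0.624, 0.001]
force: [0.5, 0.0, 0.4]
grip_width: 0.0472
```

```bash
python3 st.py w21; python3 -c "
from prof import *
print(run('w21',.014*1.755))
c=dict(np.load('w21.npz'));P=cloud(c);z=P[...,2]
m=((z>.085)&(z<.105)).astype(np.uint8);n,lab,st,ce=cv2.connectedComponentsWithStats(m)
for i in range(1,n):
    if st[i,4]>60: print(st[i],cv2.minAreaRect((P[lab==i][:,:2]*1000).astype(np.float32)))
"
```

```text
[ 0.5394 -0.055   0.1958] 0.0472 [0.5 0.  0.4] [ 0.031 -0.01  -0.028] angle -12.73 turn rad 1.755 j6 1.55 tau6 [ 4.7000e-02 -4.3929e+01  2.5043e+01  3.3000e-02  2.0000e-03  1.0000e-03]
bed+y in tool [ 9.825e-01 -1.862e-01 -2.000e-04]
[46.2 36.  25.4]
[308 181  16  48 701] ((538.9878540039062, -55.41971969604492), (44.6262092590332, 13.56796646118164), 77.4866943359375)
[ 559  220   81   76 2666] ((798.567138671875, -168.180419921875), (75.00027465820312, 73.82806396484375), 72.8485107421875)
```

View pics/w21.png

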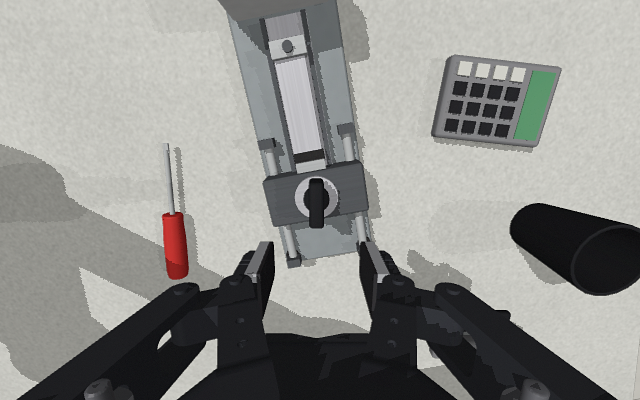

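My first release row wrongly repeated the last turn (0.055 rad) as the fingers opened, so I must check that the knob did not turn further.

```bash
python3 -c "
from prof import *
print('w9',run('w9',0),'w21',run('w21',.014*1.755),'w21 alt',run('w21',.014*1.8))
for n in ('w9','w21'):
    c=dict(np.load(n+'.npz'));P=cloud(c);z=P[...,2]
    m=((z>.088)&(z<.102)).astype(np.uint8);m[:,:290]=0;m[:,345:]=0;m[240:]=0;m[:160]=0
    pts=P[m>0][:,:2]*1000;w,V=np.linalg.eigh(np.cov(pts.T));print(n,'bar ang',np.degrees(np.arctan2(V[1,1],V[0,1]))%180,pts.mean(0))
c=dict(np.load('w21.npz'))
cv2.imwrite('pics/w21c.png',cv2.resize(c['pixels'][20:240,240:400,::-1],None,fx=3.6/1.4,fy=3.6/1.4,interpolation=cv2.INTER_CUBIC))
"
```

```text
w9 [47.9 37.2 27.3] w21 [46.2 36.  25.4] w21 alt [45.6 35.4 24.8]
w9 bar ang 177.09993550522677 [536.91408096 -79.65007023]
w21 bar ang 77.48121274235866 [539.63156775 -53.92764344]
```

View pics/w21c.png

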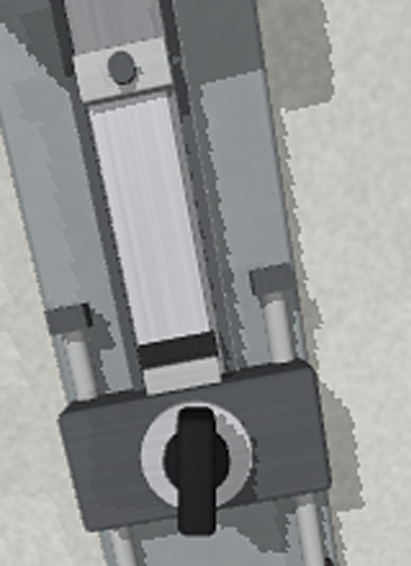

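The bar angle is 77.5°, equal to the jaw angle plus 90° within 0.2°, so the knob stands at about 1.75 rad, not 1.81. For a like-for-like check of the pad I go back down with the fingers open, without touching, and look from the earlier height.

Call:
step_arm:
  increments:
    - {"xyz":[0,0,0.02],"yaw":0,"grip":0.55}
    - {"xyz":[0,0,0.05],"yaw":0,"grip":0.55}
    - {"xyz":[0,0,0.08],"yaw":0,"grip":0.55}
    - {"xyz":[0,0,0.105],"yaw":0,"grip":0.55}
    - {"xyz":[0,0,0.115],"yaw":0,"grip":0.55}
    - {"xyz":[0,0,0.115],"yaw":0,"grip":0.55}
    - {"xyz":[0,0,0.115],"yaw":0,"grip":0.55}

```text
t: 16.4
position: [0.5387, -0.055, 0.0788]
ee_rot: [0.0, 0.781, 0.624, 0.0]
force: [-0.1, 0.4, 0.2]
grip_width: 0.0469
```

```bash
python3 st.py w22; python3 -c "
from prof import *
for n in ('w19','w22'):
    print(n,run(n,.014*1.755))
    c=dict(np.load(n+'.npz'));P=cloud(c);z=P[...,2]
    m=((z>.085)&(z<.105)).astype(np.uint8);m[:,:290]=0;m[:,345:]=0
    print(cv2.minAreaRect((P[m>0][:,:2]*1000).astype(np.float32)))
"
```

```text
[ 0.5387 -0.055   0.0788] 0.0469 [-0.1  0.4  0.2] [0.014 0.04  0.005] angle -12.72 turn rad 1.754 j6 1.55 tau6 [ 3.0000e-03 -4.5200e+01  2.0443e+01  3.4000e-02  0.0000e+00  1.0000e-03]
bed+y in tool [ 0.9825 -0.1861  0.    ]
w19 [46.4 35.8 25. ]
((541.5946655273438, -54.480567932128906), (26.546586990356445, 44.21672821044922), 2.1012566089630127)
w22 [46.4 35.8 25. ]
((539.4432373046875, -54.70494079589844), (43.94284439086914, 13.9832181930542), 77.83235168457031)
```

View pics/w22.png

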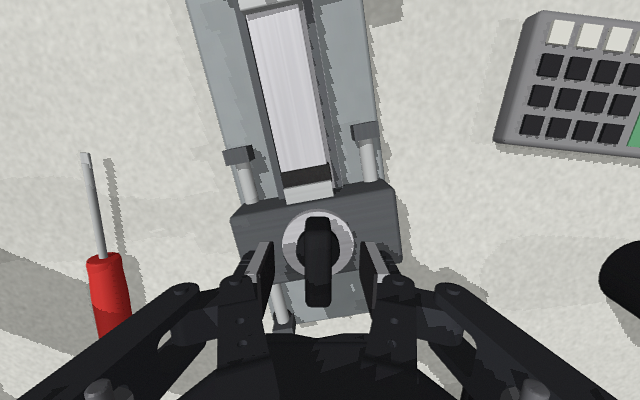

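The profile is identical to before the release (46.4 / 35.8 / 25.0), so the clamp held. The blank at (285,90) touches the stop, the pad is at (305,175) and the fingers are clear of the knob. Now retreat upward, take a last look and hand in.

Call:
step_arm:
  increments:
    - {"xyz":[0,0,-0.01],"yaw":0,"grip":0.55}
    - {"xyz":[0,0,-0.04],"yaw":0,"grip":0.55}
    - {"xyz":[0,0,-0.08],"yaw":0,"grip":0.55}
    - {"xyz":[0,0,-0.12],"yaw":0,"grip":0.55}
    - {"xyz":[0,0,-0.15],"yaw":0,"grip":0.55}
    - {"xyz":[0,0,-0.16],"yaw":0,"grip":0.55}
    - {"xyz":[0,0,-0.16],"yaw":0,"grip":0.55}
    - {"xyz":[0,0,-0.16],"yaw":0,"grip":0.55}

```text
t: 17.25
position: [0.5378, -0.0548, 0.2378]
ee_rot: [-0.0, 0.781, 0.624, -0.0]
force: [0.3, 0.4, 0.1]
grip_width: 0.0468
```

Run:
```python
from station import env
import cv2
c=env.capture("scene");cv2.imwrite("pics/end.png",c["pixels"][:,:,::-1]);s=env.observe();print(s["t"],s["position"],s["force"])
print(env.close_job())
```

```text
17.3 [ 0.53741577 -0.05471468  0.23711907] [0.20609322 0.13676715 0.40614141]
the job is handed in; nothing more can be done
None
```

View pics/end.png

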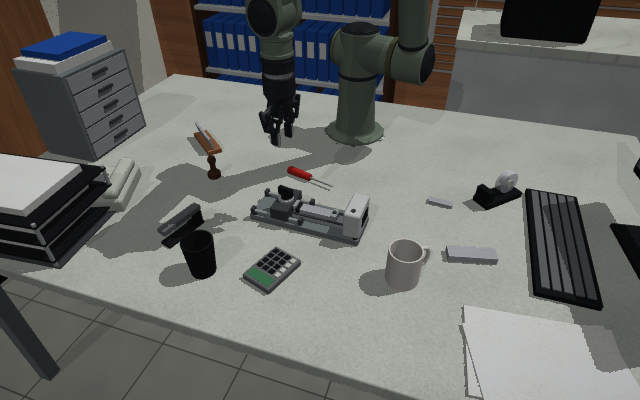

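The job is done and handed in at 17.3 s. The middle-sized blank lies flat in the channel, clamped against the stop, and the robot is clear of everything.

I turned the knob 1.755 rad clockwise, of which the last 0.2 rad came after contact.

- **Clamp force:** the pad's face moved back about 2.65 mm by the wrist images, or 2.8 mm from the knob angle after contact. That is about 10.6 to 11.2 N, well short of the 6 mm end of the spring.
- **After letting go:** a picture from nearly the same height showed the same pad position as before release.
- **Other things:** in the last scene view the two other bars, stamp, stapler, mug, calculator and screwdriver look unmoved.

Two checks disagreed or went wrong:

- **Torque:** the knob torque at the end pointed to only about 7.6 N, because it sagged whenever the arm held still. I trusted the images and the knob angle instead.
- **Release:** my first row for letting go repeated the last 0.055 rad turn by mistake. The bar angle and pad position measured afterwards show the knob did not end up turned any further.

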